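Hold the sprung lamp selector on its third click with a crystal under the lamp

TASK

Stand the taller of the two pink quartz crystals upright in the round dish of the fluorescence lamp, setting it down rather than dropping it, and let go of it, leaving everything else on the bench where it is. Then turn the lamp's selector knob clockwise from off by three clicks, not on to the fourth, and finish while still holding it on that third stop, as the selector is sprung and runs back to off as soon as it is let go.

Things in the scene. Friction and masses are not known exactly. Their poses are not given: they have to be found in the camera images.
- tall_crystal: The taller quartz crystal, pink, upright on its flat base: a hexagonal prism 50 mm high, 28 mm across flats (32 across corners), with a lopsided point on top, 72 mm in all; about 110 g. Origin at the centre of its base, z up. Flats face body +y and -y and every 60 degrees from there: a gripper closing along body y, or 60 degrees either way from it, takes it flat to flat.
- short_crystal: The shorter quartz crystal, of the same pink stone, standing upright: prism 30 mm high, 26 mm across flats, 46 mm in all. Origin at the centre of its base. To be left alone. The two stand 9 cm or more apart and may have changed places.
- lamp_unit: Fluorescence lamp station, fixed to the bench: grey bed plate 190 by 475 mm, 10 mm thick, with, along its y axis, a console, the dish, and a column with a lamp head. Origin on the bench under the dish's centre, z up, x away from the robot, yaw within 0.22 rad of the world's. The console is a box 140 (x) by 116 (y) mm centred at y = -150 mm, its top 70 mm over the bench, the knob in its middle.
- lamp_head (a point): Middle of the pale grey lamp head, 215 mm over the bench, at y = +195 mm from the dish's centre in the lamp unit's frame: a box 250 mm long (x), 95 by 55 mm, tilted 45 degrees to face the dish. Its nearest edge to the dish is 145 mm beside the dish's centre and 222 mm over the bench; it spans 155 to 270 mm over the bench. Axes as the lamp unit.
- dish_floor (a point): Centre of the floor of the round steel dish on its dark pedestal, 24 mm over the bench. Inner diameter 64 mm, outer 72 mm, the rim 6 mm higher than the floor; the pedestal below is 104 mm across. Axes as the lamp unit.
- knob_top (a point): Centre of the top face of the selector knob, on its vertical axis, 99 mm over the bench. A black bar grip 12 mm wide, 41 mm long and 23 mm tall on a round skirt 42 mm across, whose top is 23.5 mm below this point (fingertips 20 to 21 mm below this point clear it). x runs along the bar towards its pointed, white-lined nose, z up; the axes turn with the knob, so the gripper closes along y.
- third_mark (a point): The third stop's mark on the console's top: a short dark line with three dots beyond it, 36 mm from the knob's axis; the nose points here on the third stop. Fanned round the knob are five marks, clockwise from off: a plain bar, then one, two, three and four dots.
- selector (a joint): Knob angle in rad, 0 at off (a hard stop), growing clockwise seen from above; clicks every 24 degrees (0.419), the third at 1.257, the fourth and last at 1.676. At each stop a sprung roller drops in: resistance falls to 0.08 N m coming into it, jumps to 0.24 N m leaving it. A return spring (0.13 to 0.18 N m) runs the knob back to off when let go, so make all the clicks in one grasp.
- rock_hammer: Rusty iron rock hammer, 310 mm long, lying flat, to be left alone. Origin at the bench under the middle of its length, handle along -x.
- sample_tin: Dented round aluminium sample tin, 87 mm across and 48 mm high, to be left alone. Origin at the centre of its underside.
- card_holder: Green plastic grain-size card holder, 50 by 100 mm and 66 mm high, to be left alone. Origin at the centre of its underside.
- loupe: Folded aluminium hand lens, 43 by 26 mm and 14 mm high, lying flat, to be left alone. Origin on its underside, near its middle.
- streak_plate: White ceramic streak plate, 60 by 60 by 8 mm, to be left alone. Origin at the centre of its underside.
- granite_lump: Grey granite hand specimen, about 95 by 75 by 50 mm, to be left alone. Origin at the centre of its underside.
Not all that is in view belongs to the job. Leave any brown or orange look-alike of the tall_crystal alone.

How it is judged:
By the outcome, as a careful person would: the job done as asked, in the order asked, and still so for the second after the job is handed in, while the arm keeps its last pose, push and grip.
It also fails if it takes over 58 s, if anything falls off the work surface, if the arm or the gripper's body presses on something with over 40 N, if the wrist force passes 120 N, or if a joint passes its speed limit or range.

ROBOT

A 6-joint arm with a two-finger parallel gripper is mounted at the origin on the work surface. World frame = base frame: x ahead of the robot, y to its left, z up, the work surface at z = 0. Lengths are in m, angles in rad, forces in N, time in s.
With the tool pointing down it reaches from about 0.3 to 0.875 m from the base axis. Payload 6.4 kg.
Tool frame: the origin (TCP) lies at the very end of the fingers, on their centre line; the grasp point (between the pads) lies 19 mm behind it; z points along the fingers, y is the line along which they close (so a half turn about z gives the same grasp; the last joint's range is limited). The gripper opens to 85 mm and grips with 20 to 120 N. Pads are 22 mm wide; open, the fingers measure 114 mm over their backs; the gripper's body (76 mm by 85 mm) begins 54 mm behind the grasp point. The pads swing forward as they close: fully open they stand 13 mm farther back than shut.
Start: joints at [1.12, 0.181, 1.607, -0, 1.354, -0.206], TCP at [0.139, 0.558, 0.231] pointing down, gripper open.
Joint ranges: [-2.99, 2.99], [-0.89, 2.07], [0.3, 2.58], [-1.14, 4.28], [0, 2.63], [-3.12, 3.12]. Speed limits (rad/s): [2.57, 2.57, 3.01, 3.14, 3.14, 3.14].

INTERFACE

Orientations are given as a unit quaternion [w, x, y, z].
In Python, from bench import ctrl gives the robot as it stands.
- The arm moves only by the tool jog_arm, never from a script. Its argument "series" is a list that holds one entry, the list of rows, each a list of 7 numbers: the shift along the tool's x, y, z in mm, then the turn, a rotation vector about the tool's x, y, z in rad, then the finger opening in mm, from 0 to 85.4. In form: [[[tx, ty, tz, rx, ry, rz, gripper], ...]]. A call has exactly 10 rows; each row shifts and turns the commanded pose from where the row before left it, along the tool's axes as they then stand; what a row does not reach is not made up. A row lasts 1/10 s, in which the tool goes at most 50 mm and 8.59 degrees, less where a joint would pass 70% of its speed; a pose out of reach is approached as far as the arm can. A call with a gripper value outside its range is refused whole. The fingers move at their own pace and stop on an object; the grip force is fixed at half the most. Time passes only in rows, so rows that do not move let the fingers close, or fill a call up. It gives the time, the measured TCP pose, the force, the opening and the grip force at its end, in the units of the state.
- ctrl.get_obs(): the state, without advancing time (a new reading comes with each control period).
- ctrl.camera(name): name is "side" or "top" or "wrist"; returns a dict with "frame" (384x512x3 uint8, blue, green, red), "z_map" (384x512 float32, m along the optical axis (not along the pixel's ray), 0 where there is no reading), "fx", "fy", "cx", "cy" (pixels), "xyz" and "rotation" of the camera in the world. Camera axes: x right, y down, z forward; pixel columns grow to the right and rows downward; lengths in m; the calibration is good to about 2 mm. The wrist camera is an equidistant fisheye: a pixel r from the principal point sees the ray r / f radians off the axis. A picture is of the moment at which its call begins.
- ctrl.hand_in(): hands the job in; it is judged then, once.
The state is a dict: "time_s": time; "q": joint angles; "dq": joint speeds; "joint_efforts": joint torques, N m; "eef_pos": TCP position; "eef_rot": TCP orientation; "wrist_force": force on the tool from outside, world axes, zero at the start; "torque": the same for the moment, N m; "opening": opening from 0.0 (shut) to 1.0 (fully open); "grasp_force": force on a finger pad.
Only numpy, scipy, OpenCV 4.12 (cv2) and the standard library are available. Lean on these libraries where they do the work, as an engineer would, in place of code of your own. Each camera call takes 0.05 s, during which the arm holds its last target. There are 200 camera calls.

## Working session

There is one attempt and no reset: what is moved stays moved. The work goes in short steps, Python scripts to look and compute and a tool call to move; the robot and the scene stay as the last step left them, time stands still between calls to the robot, and variables do not carry over. Pictures are saved under pics/ and viewed, at most 10 in all, crops included, and the job is handed in when it is done.

Besides the shell and the picture viewer there is one more tool, called as a command line: name --argument value ..., lists and objects as JSON in quotes. jog_arm: Moves the arm, as the interface text tells. Its arguments: {"type":"object","properties":{"series":{"type":"array"}},"required":["series"]}

```bash
mkdir -p pics; ls
cat > h.py <<'E'
import numpy as np, cv2, pickle
from bench import ctrl
def snap(n,tag):
    c=ctrl.camera(n); pickle.dump(c,open(f'{tag}.pkl','wb')); cv2.imwrite(f'pics/{tag}.png',c['frame']); return c
def pts(c):
    "world xyz per pixel from z_map (pinhole)"
    h,w=c['z_map'].shape; u,v=np.meshgrid(np.arange(w),np.arange(h)); z=c['z_map']
    p=np.stack([(u-c['cx'])/c['fx']*z,(v-c['cy'])/c['fy']*z,z],-1)
    return p@R(c).T+np.array(c['xyz'])
def R(c):
    r=np.array(c['rotation'],float)
    if r.shape==(3,3): return r
    from scipy.spatial.transform import Rotation as Ro
    return Ro.from_quat(np.r_[r[1:],r[0]]).as_matrix()
def ray(c,u,v,z):
    d=R(c)@np.array([(u-c['cx'])/c['fx'],(v-c['cy'])/c['fy'],1]); o=np.array(c['xyz']); return o+d*(z-o[2])/d[2]
E
python3 - <<'E'
from h import *
t=snap('top','top0');s=snap('side','side0')
for c in(t,s): print(c['xyz'],c['rotation'],c['fx'],c['cx'],c['cy'])
cv2.imwrite('pics/both0.png',cv2.resize(np.vstack([t['frame'],s['frame']]),None,fx=.78,fy=.78))
print(ctrl.get_obs())
E
```

```text
pics
[0.4208658  0.0387129  1.23250529] [ 0.03829928 -0.70234629  0.71027982 -0.02730267] 362.763417626268 250.58351715173092 194.87448130598324
[-0.2132472  -1.09239653  1.24293775] [-0.40665003  0.87339573 -0.23788402  0.12339709] 485.26234024815733 259.8256223052957 196.38860481407497
{'time_s': 0.1, 'q': array([ 1.11969852e+00,  1.81475082e-01,  1.60786927e+00, -2.88967170e-05,
        1.35379252e+00, -2.06281473e-01]), 'dq': array([ 8.64740988e-05, -1.13474928e-03, -3.15992576e-03,  7.24463427e-04,
       -1.96153816e-03,  1.08944226e-03]), 'joint_efforts': array([ 1.61195447e-03, -4.45875263e+01, -3.52243066e+01, -2.70194114e-04,
        4.10058288e-03,  5.37851031e-05]), 'eef_pos': array([0.1391366 , 0.55742062, 0.23048827]), 'eef_rot': array([-2.35887277e-04,  1.22099571e-01,  9.92517556e-01, -7.35328815e-04]), 'wrist_force': array([-0.30101475, -0.28523521,  0.42284327]), 'torque': array([ 0.02967072, -0.02995418,  0.04876684]), 'grasp_force': 0.0, 'opening': 0.9981985590089522}
```

View pics/top0.png

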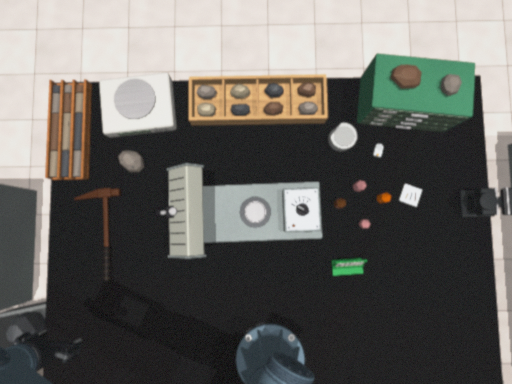

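View pics/side0.png

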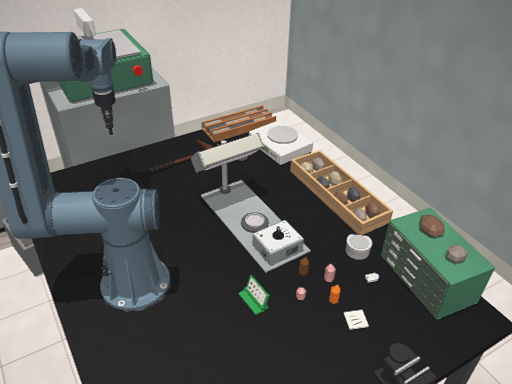

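The top view shows the pink crystals at (360,186) and (365,224), with brown at (340,203) and orange at (384,198). The dish is at (255,211) and the knob at (302,209). In the side view the taller pink one is the farther, at (330,271), and the short one is at (301,293).

```bash
cat > m.py <<'E'
from h import *
t=pickle.load(open('top0.pkl','rb'));s=pickle.load(open('side0.pkl','rb'))
for n,c in(('top',t),('side',s)):
    P=pts(c); hsv=cv2.cvtColor(c['frame'],cv2.COLOR_BGR2HSV)
    m=((hsv[...,0]>165)|(hsv[...,0]<22))&(hsv[...,1]>50)&(hsv[...,2]>40)
    k,l,st,ce=cv2.connectedComponentsWithStats(m.astype(np.uint8))
    for i in range(1,k):
        if st[i,4]<15: continue
        q=P[l==i]; 
        if not(0.2<np.median(q[:,0])<.75 and -.5<np.median(q[:,1])<0): continue
        print(n,ce[i].round(1),st[i],'hsv',np.median(hsv[l==i],0),'med',np.median(q,0).round(3),'z',np.percentile(q[:,2],[2,98]).round(3),'xy mid',((np.percentile(q,3,0)+np.percentile(q,97,0))/2).round(3))
# lamp unit from top: console top & dish
P=pts(t)
Z=P[...,2]; X=P[...,0];Y=P[...,1]
ctop=((abs(Z-.07)<.008)&(abs(X-.45)<.15)&(Y<0.05)&(Y>-.3)).astype(np.uint8)
k,l,st,ce=cv2.connectedComponentsWithStats(ctop);i=1+np.argmax(st[1:,4]);q=P[l==i]
r=cv2.minAreaRect((q[:,:2]*1000).astype(np.float32));print('console',r,np.median(q[:,2]))
bed=((abs(Z-.01)<.007)&(abs(X-.45)<.2)&(Y<.3)&(Y>-.3)&(t['frame'].min(-1)>70))
k,l,st,ce=cv2.connectedComponentsWithStats(bed.astype(np.uint8));i=1+np.argmax(st[1:,4]);q=P[l==i];print('bed',cv2.minAreaRect((q[:,:2]*1000).astype(np.float32)))
kn=(Z>.088)&(Z<.11)&(Y<-.02)&(Y>-.25)&(abs(X-.45)<.1);print('knob',P[kn].mean(0),kn.sum())
print('dish guess',ray(t,255,211,.03),'knob',ray(t,302,209,.099))
f=lambda c,x,y,w,h,k:cv2.resize(c['frame'][y:y+h,x:x+w],None,fx=k,fy=k,interpolation=cv2.INTER_CUBIC)
cv2.imwrite('pics/crops.png',np.vstack([f(t,230,170,180,75,4.4)[:,:790],f(s,230,205,180,60,4.4)[:,:790]]))
E
python3 m.py
```

```text
top [359.4 185.6] [352 180  16  13 143] hsv [  2.  76. 126.] med [ 0.558 -0.3    0.045] z [-0.004  0.069] xy mid [ 0.562 -0.312  0.033]
top [383.8 197.6] [376 191  17  14 179] hsv [ 13. 205. 111.] med [ 0.518 -0.378  0.025] z [-0.003  0.069] xy mid [ 0.521 -0.393  0.033]
top [339.9 203. ] [334 197  13  13 125] hsv [ 12. 142.  76.] med [ 0.501 -0.234  0.05 ] z [-0.003  0.069] xy mid [ 0.503 -0.244  0.033]
top [364.5 223.4] [358 218  13  11 107] hsv [  1.  76. 143.] med [ 0.433 -0.316  0.029] z [-0.004  0.045] xy mid [ 0.434 -0.325  0.02 ]
side [303.6 265.7] [298 256  12  20 174] hsv [ 12. 150.  88.] med [ 0.498 -0.244  0.031] z [-0.003  0.07 ] xy mid [ 0.518 -0.221  0.033]
side [329.4 272.6] [324 263  12  19 180] hsv [  0.   75.  165.5] med [ 0.555 -0.311  0.03 ] z [-0.004  0.067] xy mid [ 0.577 -0.289  0.032]
side [334.5 293.7] [329 284  12  20 194] hsv [ 12. 207. 177.] med [ 0.515 -0.388  0.029] z [-0.004  0.069] xy mid [ 0.537 -0.369  0.032]
side [300.6 293. ] [296 287  11  13 120] hsv [  0.5  75.  170.5] med [ 0.431 -0.325  0.023] z [-0.005  0.042] xy mid [ 0.444 -0.312  0.019]
console ((482.36962890625, -106.44995880126953), (139.4835662841797, 116.43093872070312), 1.662294864654541) 0.0707408509026527
bed ((478.64208984375, 20.6805419921875), (195.8304443359375, 400.20697021484375), 1.5038307905197144)
knob [ 0.48165634 -0.10740249  0.09819227] 53
dish guess [0.47904099 0.04276769 0.03      ] knob [ 0.48029221 -0.10416303  0.099     ]
```

View pics/crops.png

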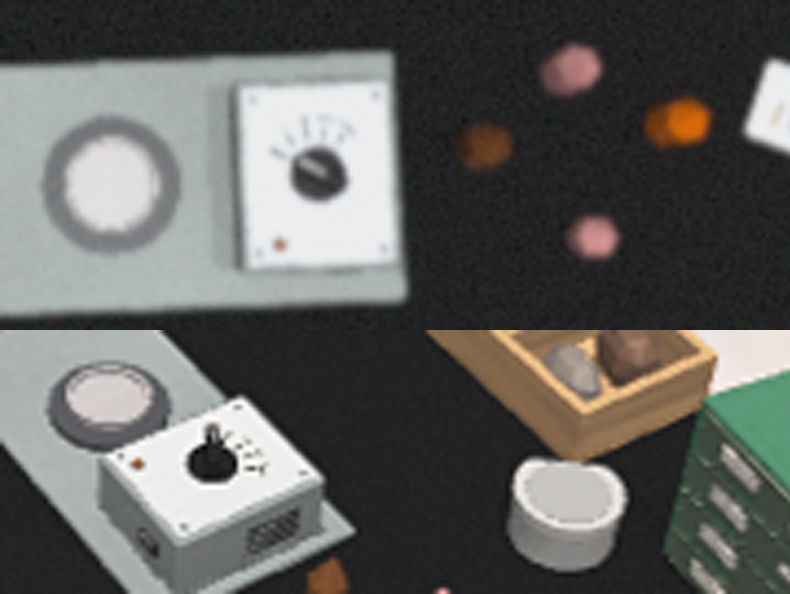

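jog_arm --series '[[[0,0,-40,0,0,0,60],[0,0,-40,0,0,0,60],[-10,-12,-40,0,0,0,60],[-25,-31,0,0,0,0,60],[-25,-31,0,0,0,0,60],[-25,-31,0,0,0,0,60],[-25,-31,0,0,0,0,60],[-25,-31,0,0,0,0,60],[-25,-31,0,0,0,0,60],[-25,-31,0,0,0,0,60]]]'

```text
time_s: 1.1
eef_pos: [0.2634, 0.2894, 0.351]
eef_rot: [-0.0, 0.122, 0.993, -0.0]
wrist_force: [0.4, -0.7, -0.3]
opening: 0.702
grasp_force: 0.0
```

jog_arm --series '[[[-25,-31,0,0,0,0,60],[-25,-31,0,0,0,0,60],[-25,-31,0,0,0,0,60],[-25,-31,0,0,0,0,60],[-25,-31,0,0,0,0,60],[-25,-31,0,0,0,0,60],[-25,-31,0,0,0,0,60],[-25,-31,0,0,0,0,60],[-25,-31,0,0,0,0,60],[-25,-31,0,0,0,0,60]]]'

```text
time_s: 2.1
eef_pos: [0.431, -0.0721, 0.351]
eef_rot: [-0.0, 0.122, 0.992, 0.0]
wrist_force: [0.1, 0.8, -0.4]
opening: 0.707
grasp_force: 0.0
```

jog_arm --series '[[[-25,-31,0,0,0,0,60],[-25,-31,20,0,0,0,60],[-25,-31,20,0,0,0,60],[-25,-31,20,0,0,0,60],[-25,-31,20,0,0,0,60],[-25,-31,20,0,0,0,60],[-15,-15,0,0,0,0,60],[0,0,0,0,0,0,60],[0,0,0,0,0,0,60],[0,0,0,0,0,0,60]]]'

```text
time_s: 3.1
eef_pos: [0.5419, -0.3045, 0.2516]
eef_rot: [0.0, 0.122, 0.993, 0.0]
wrist_force: [-0.0, 0.8, -0.1]
opening: 0.702
grasp_force: 0.0
```

Run:
```python
from h import *
w=snap('wrist','w1');print({k:w[k] for k in('fx','fy','cx','cy','xyz','rotation')});o=ctrl.get_obs();print(o['time_s'],o['q'],o['eef_pos'],o['eef_rot'],o['wrist_force'])
print(cv2.minMaxLoc(w['z_map']))
```

```text
{'fx': 297.3186396354542, 'fy': 297.3186396354542, 'cx': 256.35277548334136, 'cy': 192.75927050783946, 'xyz': array([ 0.47547536, -0.28770963,  0.3937683 ]), 'rotation': array([0.10749263, 0.78068361, 0.60998369, 0.08305618])}
3.15 [-7.02530705e-01  2.66980709e-01  1.46165654e+00  1.53097516e-04
  1.41247019e+00 -2.02946608e+00] [ 0.54203033 -0.30448438  0.25186591] [ 2.44317562e-04  1.21640536e-01  9.92574186e-01 -6.98695264e-05] [0.00602403 0.28640459 0.3852691 ]
(0.0, 1.5145387649536133, (323, 1), (12, 344))
```

View pics/w1.png

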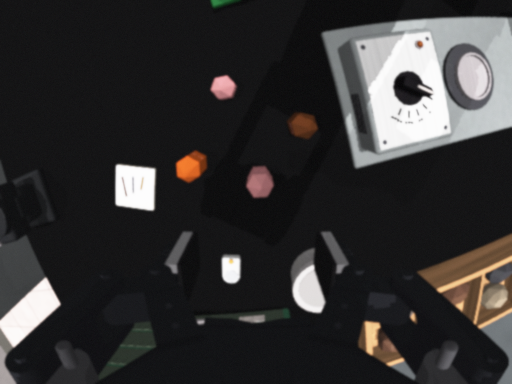

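The wrist view shows the tall pink crystal at (260,181), the brown one at (302,125), the orange one at (191,166), the short one at (223,88) and the knob at (410,88) with its marks below. I'll put the camera directly above the crystal for the yaw.

jog_arm --series '[[[-30,-1,0,0,0,0,60],[-30,-1,20,0,0,0,60],[-26,-1,30,0,0,0,60],[0,0,0,0,0,0,60],[0,0,0,0,0,0,60],[0,0,0,0,0,0,60],[0,0,0,0,0,0,60],[0,0,0,0,0,0,60],[0,0,0,0,0,0,60],[0,0,0,0,0,0,60]]]'

```text
time_s: 4.15
eef_pos: [0.6248, -0.3294, 0.2021]
eef_rot: [0.0, 0.122, 0.993, -0.0]
wrist_force: [-0.1, 0.1, -0.1]
opening: 0.7
grasp_force: 0.0
```

```bash
cat >> h.py <<'E'
def fdir(c,u,v):
    a,b=u-c['cx'],v-c['cy']; r=np.hypot(a,b)+1e-9; th=r/c['fx']
    return np.stack([a/r*np.sin(th),b/r*np.sin(th),np.cos(th)],-1)
def fpts(c):
    h,w=c['z_map'].shape; u,v=np.meshgrid(np.arange(w),np.arange(h)); d=fdir(c,u,v)
    return (d/d[...,2:]*c['z_map'][...,None])@R(c).T+np.array(c['xyz'])
def fray(c,u,v,z):
    d=fdir(c,np.asarray(u,float),np.asarray(v,float))@R(c).T; o=np.array(c['xyz']); return o+d*((z-o[2])/d[...,2])[...,None]
E
cat > c.py <<'E'
from h import *
w=snap('wrist','w2');P=fpts(w);hsv=cv2.cvtColor(w['frame'],cv2.COLOR_BGR2HSV);print(w['xyz'],ctrl.get_obs()['eef_pos'])
m=(((hsv[...,0]>165)|(hsv[...,0]<8))&(hsv[...,1]>40)&(hsv[...,2]>50)).astype(np.uint8)
k,l,st,ce=cv2.connectedComponentsWithStats(m)
for i in range(1,k):
    if st[i,4]<60: continue
    q=P[l==i]
    if np.percentile(q[:,2],95)<.035: continue
    print(ce[i],st[i],'med',np.median(q,0).round(4),'zr',np.percentile(q[:,2],[2,50,98]).round(3))
    if np.percentile(q[:,2],97)>.06:
        cn=cv2.findContours((l==i).astype(np.uint8),0,1)[0][0].reshape(-1,2)
        W=fray(w,cn[:,0],cn[:,1],.05)[:,:2]; 
        mid=(W.max(0)+W.min(0))/2; M=cv2.moments(W.astype(np.float32)*1000); print('centroid',M['m10']/M['m00'],M['m01']/M['m00'],'mid',mid,'area',M['m00'],'(hex 28 =>679)')
        a=np.radians(np.arange(0,180,3)); wd=[np.ptp(W@[np.cos(t),np.sin(t)])*1000 for t in a]
        print([(int(np.degrees(t)),round(x,1)) for t,x in zip(a,wd)])
        up=q[q[:,2]>.03]; print('upper mid',up[:,:2].mean(0))
        x,y=ce[i].astype(int); cv2.imwrite('pics/cr.png',cv2.resize(w['frame'][y-40:y+40,x-40:x+40],None,fx=6,fy=6,interpolation=2))
E
python3 c.py
```

```text
[ 0.55821817 -0.31238743  0.34415789] [ 0.62474121 -0.32934048  0.20174561]
[222.84603659  11.29420732] [207   0  31  27 656] med [ 0.4416 -0.3205  0.0311] zr [-0.001  0.031  0.044]
[264.60481928 112.29036145] [248  97  34  32 830] med [ 0.5607 -0.3054  0.0555] zr [-0.001  0.055  0.07 ]
centroid 560.7937039603556 -305.3086067389268 mid [ 0.56095878 -0.30533054] area 759.1780424043536 (hex 28 =>679)
[(0, np.float64(31.9)), (3, np.float64(32.3)), (6, np.float64(32.6)), (9, np.float64(32.9)), (12, np.float64(33.1)), (14, np.float64(33.2)), (18, np.float64(33.2)), (21, np.float64(33.1)), (24, np.float64(32.9)), (27, np.float64(32.6)), (29, np.float64(32.2)), (33, np.float64(31.9)), (36, np.float64(31.7)), (39, np.float64(31.5)), (42, np.float64(31.1)), (45, np.float64(30.8)), (48, np.float64(30.5)), (51, np.float64(30.5)), (54, np.float64(31.0)), (57, np.float64(31.5)), (59, np.float64(31.8)), (63, np.float64(32.1)), (66, np.float64(32.3)), (69, np.float64(32.4)), (72, np.float64(32.4)), (75, np.float64(32.4)), (78, np.float64(32.4)), (81, np.float64(32.5)), (84, np.float64(32.6)), (87, np.float64(32.5)), (90, np.float64(32.3)), (93, np.float64(32.1)), (96, np.float64(31.7)), (99, np.float64(31.3)), (102, np.float64(30.8)), (105, np.float64(30.6)), (108, np.float64(30.8)), (111, np.float64(31.1)), (114, np.float64(31.5)), (117, np.float64(31.8)), (119, np.float64(32.0)), (123, np.float64(32.4)), (126, np.float64(32.9)), (129, np.float64(33.2)), (132, np.float64(33.4)), (135, np.float64(33.6)), (138, np.float64(33.6)), (141, np.float64(33.7)), (144, np.float64(33.6)), (147, np.float64(33.5)), (150, np.float64(33.3)), (153, np.float64(33.1)), (156, np.float64(32.7)), (159, np.float64(32.2)), (162, np.float64(31.6)), (165, np.float64(31.0)), (168, np.float64(30.7)), (171, np.float64(30.7)), (174, np.float64(31.1)), (177, np.float64(31.6))]
upper mid [ 0.5605995  -0.30576689]
```

View pics/cr.png

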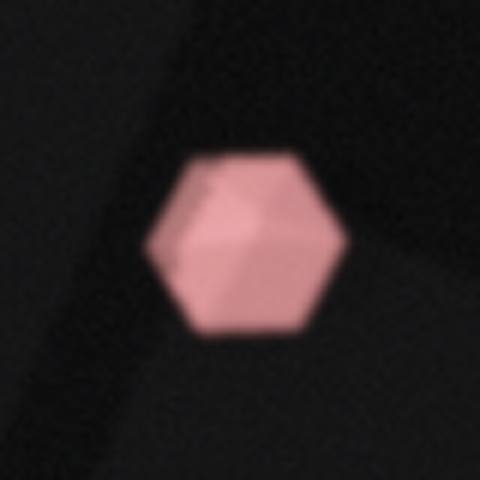

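The crystal is centred at about (0.561, -0.305), with flat normals at about 48.5, 108.5 and 168.5°. I'll use the 48.5° axis.

jog_arm --series '[[[34,4,0,0,0,0,55],[34,4,0,0,0,0,55],[0,0,0,0,0,0.12,55],[0,0,0,0,0,0.12,55],[0,0,20,0,0,0.12,55],[0,0,20,0,0,0.12,55],[0,0,20,0,0,0,55],[0,0,20,0,0,0,55],[0,0,0,0,0,0,55],[0,0,0,0,0,0,55]]]'

```text
time_s: 5.2
eef_pos: [0.5607, -0.305, 0.1214]
eef_rot: [-0.0, 0.355, 0.935, 0.0]
wrist_force: [0.5, 0.3, 0.5]
opening: 0.646
grasp_force: 0.0
```

```bash
cat >> h.py <<'E'
def go(x,y,z):
    "tool-frame shift (mm) to a world TCP; closing axis angle (deg)"
    o=ctrl.get_obs(); T=R({'rotation':o['eef_rot']})
    print('t',round(o['time_s'],2),'pos',o['eef_pos'].round(4),'shift',(T.T@(np.array([x,y,z])-o['eef_pos'])*1000).round(1),'yaxis',np.degrees(np.arctan2(T[1,1],T[0,1])).round(1),'xaxis',np.degrees(np.arctan2(T[1,0],T[0,0])).round(1),'q',o['q'].round(2))
E
python3 - <<'E'
from h import *
go(.561,-.305,.016)
w=snap('wrist','w3')
E
```

```text
t 5.2 pos [ 0.5607 -0.305   0.1214] shift [ -0.3   0.2 105.4] yaxis 48.5 xaxis 138.5 q [-0.68  0.43  1.52 -0.    1.19 -1.53]
```

View pics/w3.png

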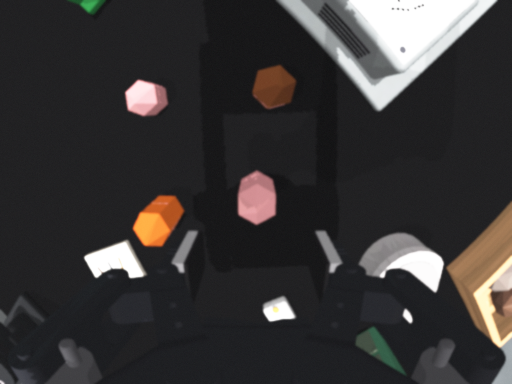

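The crystal at (257,197) is centred between the fingers, its flats parallel to the pads, and nothing is in the way. I'll descend and grip.

jog_arm --series '[[[0,0,30,0,0,0,55],[0,0,30,0,0,0,55],[0,0,25,0,0,0,55],[0,0,15,0,0,0,55],[0,0,5,0,0,0,55],[0,0,0,0,0,0,40],[0,0,0,0,0,0,32],[0,0,0,0,0,0,15],[0,0,0,0,0,0,15],[0,0,0,0,0,0,15]]]'

```text
time_s: 6.25
eef_pos: [0.562, -0.306, 0.0182]
eef_rot: [0.002, 0.355, 0.935, -0.001]
wrist_force: [1.0, 0.5, 6.9]
opening: 0.32
grasp_force: 59.6
```

jog_arm --series '[[[0,0,0,0,0,0,15],[0,0,0,0,0,0,15],[0,0,-5,0,0,0,15],[0,0,-15,0,0,0,15],[0,0,-25,0,0,0,15],[0,0,-30,0,0,0,15],[0,0,-35,0,0,0,15],[0,0,-35,0,0,0,15],[0,0,0,0,0,0,15],[0,0,0,0,0,0,15]]]'

```text
time_s: 7.25
eef_pos: [0.5613, -0.3053, 0.1632]
eef_rot: [0.001, 0.354, 0.935, -0.0]
wrist_force: [0.8, 0.8, -2.2]
opening: 0.32
grasp_force: 59.0
```

Run:
```python
from h import *
o=ctrl.get_obs();print(o['opening'],o['grasp_force'],o['wrist_force'])
go(.478,.0435,.16)
# dish and unit from close wrist frames: dish rim steel via w1 depth
for t in('w1','w2','w3'):
    w=pickle.load(open(t+'.pkl','rb'));P=fpts(w)
    m=(abs(P[...,2]-.071)<.006)&(abs(P[...,0]-.48)<.12)&(abs(P[...,1]+.1)<.12)
    if m.sum()>300: print(t,'console',cv2.minAreaRect((P[m][:,:2]*1000).astype(np.float32)))
    k=(P[...,2]>.088)&(P[...,2]<.108)&(abs(P[...,0]-.48)<.05)&(abs(P[...,1]+.107)<.05)
    if k.sum()>20:
        q=P[k][:,:2];ev,V=np.linalg.eigh(np.cov(q.T));print(t,'knob',q.mean(0),k.sum(),np.degrees(np.arctan2(V[1,1],V[0,1])),np.sqrt(ev))
    b=w['frame'].astype(int); d=(abs(P[...,2]-.026)<.008)&(b.min(-1)>150)&(np.hypot(P[...,0]-.478,P[...,1]-.043)<.05)
    if d.sum()>100: print(t,'dish',cv2.minAreaRect((P[d][:,:2]*1000).astype(np.float32)),P[d].mean(0))
```

```text
0.3197954624759606 58.99423419818049 [ 0.77819018  0.83422245 -2.2209384 ]
t 7.25 pos [ 0.5613 -0.3053  0.1632] shift [293.6 206.    2.4] yaxis 48.5 xaxis 138.5 q [-0.68  0.38  1.5  -0.    1.26 -1.53]
w1 console ((482.34527587890625, -107.98323059082031), (139.83445739746094, 116.79556274414062), 1.1270204782485962)
w1 knob [ 0.48143584 -0.11162337] 401 61.381652452491196 [0.00359885 0.01194262]
w1 dish ((480.1846923828125, 46.98362731933594), (80.50627136230469, 70.074462890625), 70.1199951171875) [0.47910196 0.04418224 0.02426621]
w2 console ((510.9703674316406, -108.0985336303711), (83.84343719482422, 115.9218978881836), 1.19316828250885)
w2 knob [ 0.48706809 -0.1062066 ] 302 72.01115502518545 [0.00265213 0.00937636]
w2 dish ((483.9668273925781, 49.66496276855469), (59.09217071533203, 84.5434799194336), 4.652878284454346) [0.48215418 0.04475786 0.02410283]
w3 console ((541.3292236328125, -122.16131591796875), (131.8373565673828, 57.573246002197266), 60.77214050292969)
```

jog_arm --series '[[[15,10,0,0,0,0,15],[30,21,0,0,0,0,15],[37,26,0,0,0,0,15],[37,26,0,0,0,0,15],[37,26,0,0,0,0,15],[37,26,0,0,0,0,15],[37,26,0,0,0,0,15],[32,23,0,0,0,0,15],[20,15,0,0,0,0,15],[10,6,0,0,0,0,15]]]'

```text
time_s: 8.25
eef_pos: [0.4762, 0.0443, 0.16]
eef_rot: [-0.002, 0.353, 0.935, -0.0]
wrist_force: [0.9, -0.1, -1.6]
opening: 0.318
grasp_force: 59.1
```

Run:
```python
from h import *
go(.479,.042,.043)
w=snap('wrist','w4');s=snap('side','s4');print(ctrl.get_obs()['grasp_force'])
cv2.imwrite('pics/w4s.png',np.hstack([cv2.resize(w['frame'],None,fx=.8,fy=.8),cv2.resize(s['frame'][130:284,180:332],(380,307))[:, :]]) )
```

```text
t 8.25 pos [0.4762 0.0443 0.16  ] shift [ -4.    0.3 116.9] yaxis 48.6 xaxis 138.6 q [-0.16  0.04  1.91  0.    1.19 -1.  ]
59.11928172959961
```

View pics/w4s.png

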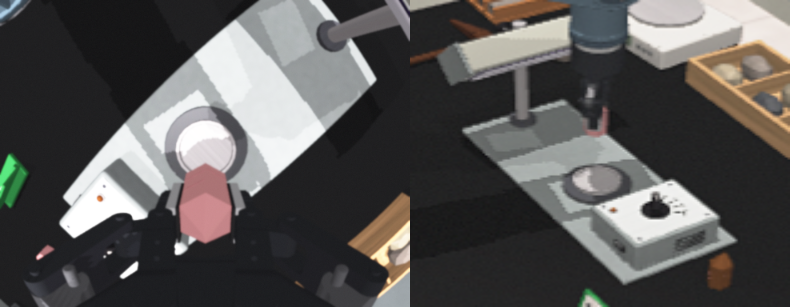

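The held crystal is at (205,200) in the left half, upright and ahead of the dish; the fingers are clear of lamp and console. I'll descend most of the way, then check.

jog_arm --series '[[[-2,0,0,0,0,0,15],[-2,0,30,0,0,0,15],[0,0,35,0,0,0,15],[0,0,25,0,0,0,15],[0,0,12,0,0,0,15],[0,0,5,0,0,0,15],[0,0,0,0,0,0,15],[0,0,0,0,0,0,15],[0,0,0,0,0,0,15],[0,0,0,0,0,0,15]]]'

```text
time_s: 9.35
eef_pos: [0.4819, 0.0393, 0.0553]
eef_rot: [0.001, 0.354, 0.935, 0.0]
wrist_force: [-0.1, -0.0, -1.2]
opening: 0.319
grasp_force: 59.1
```

Run:
```python
from h import *
go(.479,.042,.0425); print(ctrl.get_obs()['wrist_force'])
```

```text
t 9.35 pos [0.4819 0.0393 0.0553] shift [ 4.   0.1 12.8] yaxis 48.5 xaxis 138.5 q [-0.16  0.22  1.96 -0.    0.95 -1.01]
[-0.10818733 -0.02761215 -1.16534159]
```

jog_arm --series '[[[4,0,0,0,0,0,15],[0,0,3,0,0,0,15],[0,0,3,0,0,0,15],[0,0,2,0,0,0,15],[0,0,1,0,0,0,15],[0,0,1,0,0,0,15],[0,0,1,0,0,0,15],[0,0,0.5,0,0,0,15],[0,0,0,0,0,0,15],[0,0,0,0,0,0,15]]]'

```text
time_s: 10.35
eef_pos: [0.4781, 0.042, 0.0428]
eef_rot: [0.0, 0.355, 0.935, -0.0]
wrist_force: [0.7, -0.1, -1.6]
opening: 0.316
grasp_force: 59.1
```

jog_arm --series '[[[0,0,0.5,0,0,0,15],[0,0,0,0,0,0,15],[0,0,0.5,0,0,0,15],[0,0,0,0,0,0,15],[0,0,0.5,0,0,0,15],[0,0,0,0,0,0,15],[0,0,0,0,0,0,15],[0,0,0,0,0,0,15],[0,0,0,0,0,0,15],[0,0,0,0,0,0,15]]]'

```text
time_s: 11.35
eef_pos: [0.4782, 0.0421, 0.0422]
eef_rot: [-0.0, 0.354, 0.935, -0.0]
wrist_force: [-4.0, -0.3, 10.9]
opening: 0.318
grasp_force: 60.8
```

Contact at 11 N. I'll ease off, open and retreat straight up.

jog_arm --series '[[[0,0,-0.5,0,0,0,15],[0,0,0,0,0,0,28],[0,0,0,0,0,0,32],[0,0,0,0,0,0,38],[0,0,0,0,0,0,48],[0,0,0,0,0,0,55],[0,0,0,0,0,0,55],[0,0,-15,0,0,0,55],[0,0,-25,0,0,0,55],[0,0,-30,0,0,0,55]]]'

```text
time_s: 12.35
eef_pos: [0.477, 0.0422, 0.1116]
eef_rot: [-0.001, 0.355, 0.935, -0.0]
wrist_force: [1.0, -0.7, 0.7]
opening: 0.647
grasp_force: 0.0
```

jog_arm --series '[[[0,0,-40,0,0,0,55],[0,0,-30,0,0,0,55],[0,-30,0,0,0,0,55],[0,-30,0,0,0,0,55],[0,-30,0,0,0,0,55],[0,-30,0,0,0,0,55],[0,0,0,0,0,0,55],[0,0,0,0,0,0,55],[0,0,0,0,0,0,55],[0,0,0,0,0,0,55]]]'

```text
time_s: 13.35
eef_pos: [0.399, -0.0472, 0.1818]
eef_rot: [-0.0, 0.354, 0.935, 0.0]
wrist_force: [0.1, 0.1, -0.1]
opening: 0.644
grasp_force: 0.0
```

```bash
cat > k.py <<'E'
from h import *
import sys
w=snap('wrist',sys.argv[1]);P=fpts(w);hsv=cv2.cvtColor(w['frame'],cv2.COLOR_BGR2HSV);go(.481,-.108,.13);print('cam',w['xyz'])
m=((hsv[...,0]>165)|(hsv[...,0]<8))&(hsv[...,1]>40)&(hsv[...,2]>40)&(np.hypot(P[...,0]-.479,P[...,1]-.042)<.06)
if m.sum(): q=P[m];print('crystal',m.sum(),q.mean(0).round(4),q[:,2].min(),q[:,2].max(),'top xy',q[q[:,2]>.085].mean(0).round(4))
c=(abs(P[...,2]-.071)<.006)&(abs(P[...,0]-.48)<.12)&(abs(P[...,1]+.1)<.12)
print('console',cv2.minAreaRect((P[c][:,:2]*1000).astype(np.float32)))
k=(P[...,2]>.092)&(P[...,2]<.106)&(np.hypot(P[...,0]-.481,P[...,1]+.108)<.035)
q=P[k][:,:2];r=cv2.minAreaRect((q*1000).astype(np.float32));ev,V=np.linalg.eigh(np.cov(q.T));print('knob',q.mean(0),k.sum(),np.degrees(np.arctan2(V[1,1],V[0,1])),r)
# rectified 0.5 mm/px patch at marks height z=.07 : up=+x, left=+y
n=280; uu=np.zeros((n,n),np.float32);vv=uu.copy()
gx=.482+(n/2-np.arange(n))*.0005; gy=-.107+(n/2-np.arange(n))*.0005
X,Y=np.meshgrid(gx,gy,indexing='ij'); d=(np.stack([X,Y,X*0+.0705],-1)-w['xyz'])@R(w); th=np.arccos(d[...,2]/np.linalg.norm(d,axis=-1)); rr=np.hypot(d[...,0],d[...,1])
uu=(w['cx']+w['fx']*th*d[...,0]/rr).astype(np.float32);vv=(w['cy']+w['fx']*th*d[...,1]/rr).astype(np.float32)
cv2.imwrite('pics/'+sys.argv[1]+'r.png',np.hstack([cv2.resize(cv2.remap(w['frame'],uu,vv,1),(384,384)),w['frame'][:,60:460]]))
E
python3 k.py w5
```

```text
t 13.4 pos [ 0.3989 -0.0472  0.1817] shift [-101.8    8.8   51.7] yaxis 48.5 xaxis 138.5 q [-0.42 -0.18  2.07  0.    1.25 -1.26]
cam [ 0.34761999 -0.00171249  0.32399019]
crystal 1187 [0.4705 0.0404 0.0672] 0.018346172624115864 0.09657480738725524 top xy [0.4737 0.0427 0.0892]
console ((480.77667236328125, -106.96490478515625), (137.93463134765625, 115.46101379394531), 1.1709119081497192)
knob [ 0.48007708 -0.10718317] 561 61.05740299387255 ((481.5064392089844, -107.30508422851562), (41.705665588378906, 13.28711986541748), 60.503578186035156)
```

View pics/w5r.png

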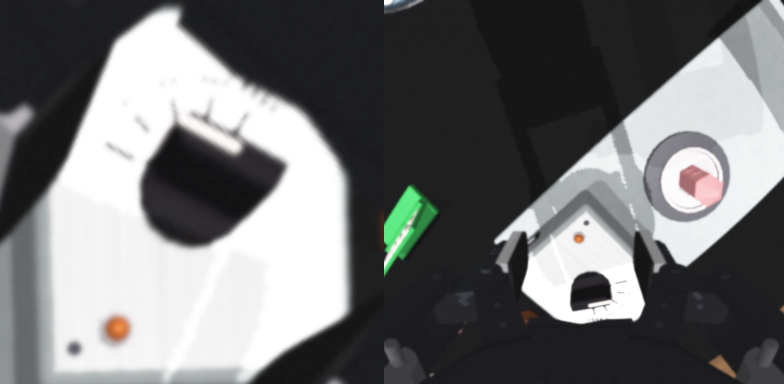

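The crystal stands upright in the dish (right half, (700,185)), its top at 97 mm as expected. The knob is at (0.4815, -0.107) with its nose at 60.5°, on the plain off mark at (118,152) in the left half; the third mark is the fourth line.

jog_arm --series '[[[-25,2.5,0,0,0,0,50],[-27,2.5,0,0,0,0,45],[-25,2.5,0,0,0,0,45],[-24.7,2.2,0,0,0,0,45],[0,0,0,0,0,0.136,45],[0,0,0,0,0,0.136,45],[0,0,0,0,0,0.136,45],[0,0,0,0,0,0.136,45],[0,0,0,0,0,0.136,45],[0,0,0,0,0,0.136,45]]]'

```text
time_s: 14.4
eef_pos: [0.4814, -0.1073, 0.1815]
eef_rot: [-0.0, 0.698, 0.716, -0.0]
wrist_force: [-1.2, -0.5, -0.6]
opening: 0.529
grasp_force: 0.0
```

jog_arm --series '[[[0,0,0,0,0,0.136,45],[0,0,0,0,0,0.136,45],[0,0,0,0,0,0.136,45],[0,0,0,0,0,0.136,45],[0,0,10,0,0,0,45],[0,0,20,0,0,0,45],[0,0,15,0,0,0,45],[0,0,0,0,0,0,45],[0,0,0,0,0,0,45],[0,0,0,0,0,0,45]]]'

```text
time_s: 15.4
eef_pos: [0.4817, -0.108, 0.1374]
eef_rot: [0.0, 0.863, 0.505, 0.0]
wrist_force: [0.3, 1.0, 0.1]
opening: 0.529
grasp_force: 0.0
```

```bash
python3 k.py w6
python3 - <<'E'
from h import *
go(.4815,-.1073,.0795)
w=pickle.load(open('w6.pkl','rb'));P=fpts(w)
m=(np.hypot(P[...,0]-.4815,P[...,1]+.1073)<.035)&(P[...,2]>.085)&(P[...,2]<.115);print('knob top z',np.percentile(P[m][:,2],[10,50,90]))
m=(abs(P[...,2]-.07)<.01)&(w['frame'].min(-1)>150);print('console z',np.median(P[m][:,2]))
E
```

```text
t 15.45 pos [ 0.4818 -0.1081  0.1376] shift [-0.3 -0.8  7.6] yaxis -29.4 xaxis 60.6 q [-0.46  0.11  1.89 -0.    1.14  0.05]
cam [ 0.51473117 -0.04815802  0.27958478]
crystal 1892 [0.4797 0.0372 0.0688] 0.018186763249007865 0.09617521694443529 top xy [0.4768 0.0415 0.0891]
console ((482.7088317871094, -106.871826171875), (139.521728515625, 115.57305908203125), 1.5749579668045044)
knob [ 0.48254401 -0.10720682] 1038 61.092052355466286 ((482.35498046875, -107.15907287597656), (42.369529724121094, 11.768230438232422), 61.05284881591797)
t 15.45 pos [ 0.4818 -0.1081  0.1376] shift [ 0.6 -0.7 58.1] yaxis -29.4 xaxis 60.6 q [-0.46  0.11  1.89 -0.    1.14  0.05]
knob top z [0.09706211 0.09849721 0.09946369]
console z 0.07022978422306919
```

View pics/w6r.png

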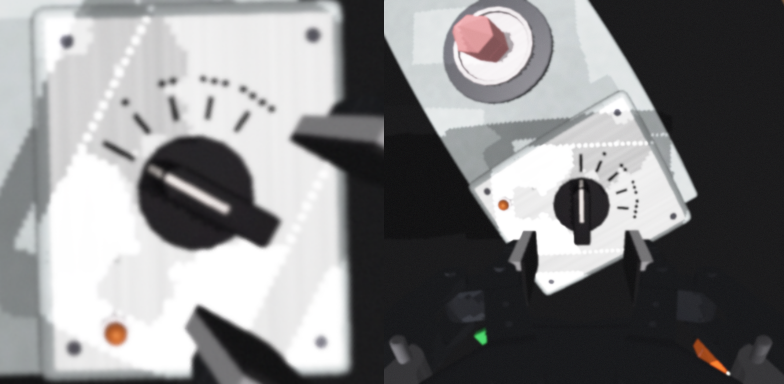

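The knob is aligned with the fingers: its bar is vertical at (581,205) in the right half, midway between them. I'll descend and grip.

jog_arm --series '[[[1,0,20,0,0,0,45],[0,0,20,0,0,0,45],[0,0,12,0,0,0,45],[0,0,6,0,0,0,45],[0,0,0,0,0,0,30],[0,0,0,0,0,0,20],[0,0,0,0,0,0,15],[0,0,0,0,0,0,12],[0,0,0,0,0,0,0],[0,0,0,0,0,0,0]]]'

```text
time_s: 16.45
eef_pos: [0.4827, -0.1076, 0.0799]
eef_rot: [0.001, 0.864, 0.504, 0.001]
wrist_force: [1.5, -1.4, 6.6]
opening: 0.128
grasp_force: 60.2
```

jog_arm --series '[[[0,0,0,0,0,0,0],[0,0,0,0,0,0,0],[0,0,0,0,0,0,0],[0,0,0,0,0,0,0],[0,0,0,0,0,0,0],[0,0,0,0,0,0,0],[0,0,0,0,0,0,0],[0,0,0,0,0,0,0],[0,0,0,0,0,0,0],[0,0,0,0,0,0,0]]]'

```text
time_s: 17.45
eef_pos: [0.4826, -0.1076, 0.0799]
eef_rot: [0.001, 0.864, 0.504, 0.001]
wrist_force: [0.3, -0.9, 6.4]
opening: 0.129
grasp_force: 60.2
```

Run:
```python
from h import *
go(.4822,-.107,.079);o=ctrl.get_obs();print(o['wrist_force'],o['torque'],o['opening']*85.4)
```

```text
t 17.45 pos [ 0.4826 -0.1076  0.0799] shift [ 0.3 -0.7  0.9] yaxis -29.4 xaxis 60.6 q [-0.46  0.2   1.93 -0.    1.01  0.05]
[ 0.31611551 -0.88201146  6.36052459] [-0.03369751 -0.10196039  0.21909558] 11.028287503634305
```

jog_arm --series '[[[0,0,0,0,0,0.07,0],[0,0,0,0,0,0.07,0],[0,0,0,0,0,0.07,0],[0,0,0,0,0,0.07,0],[0,0,0,0,0,0.07,0],[0,0,0,0,0,0.07,0],[0,0,0,0,0,0.07,0],[0,0,0,0,0,0.07,0],[0,0,0,0,0,0.07,0],[0,0,0,0,0,0.07,0]]]'

```text
time_s: 18.45
eef_pos: [0.4826, -0.1075, 0.0799]
eef_rot: [0.001, 0.984, 0.176, 0.001]
wrist_force: [0.4, 0.0, 7.1]
opening: 0.124
grasp_force: 60.8
```

jog_arm --series '[[[0,0,0,0,0,0.07,0],[0,0,0,0,0,0.07,0],[0,0,0,0,0,0.07,0],[0,0,0,0,0,0.07,0],[0,0,0,0,0,0.07,0],[0,0,0,0,0,0.07,0],[0,0,0,0,0,0.07,0],[0,0,0,0,0,0.05,0],[0,0,0,0,0,0,0],[0,0,0,0,0,0,0]]]'

```text
time_s: 19.45
eef_pos: [0.4825, -0.1074, 0.0799]
eef_rot: [0.0, 0.996, -0.091, 0.001]
wrist_force: [0.7, 0.8, 7.4]
opening: 0.126
grasp_force: 60.8
```

Run:
```python
from h import *
go(.4822,-.107,.079);o=ctrl.get_obs();print(o['wrist_force'],o['torque'],o['opening']*85.4,o['grasp_force'])
w=snap('wrist','w7');t=snap('top','t7');s=snap('side','s7')
P=pts(t);f=lambda c,x,y,ww,h,k:cv2.resize(c['frame'][y:y+h,x:x+ww],None,fx=k,fy=k,interpolation=2)
x=f(s,230,205,110,66,3.5);cv2.imwrite('pics/v7.png',np.hstack([w['frame'][:,100:],np.vstack([x,np.zeros((384-x.shape[0],x.shape[1],3),np.uint8)])])[:, :800])
```

```text
t 19.45 pos [ 0.4825 -0.1074  0.0799] shift [-0.4 -0.3  0.9] yaxis -100.5 xaxis -10.5 q [-0.46  0.2   1.93  0.    1.01  1.29]
[0.66691251 0.84903777 7.3887082 ] [ 0.06660205 -0.04457732  0.11856576] 10.787130318712912 60.8179235458374
```

View pics/v7.png

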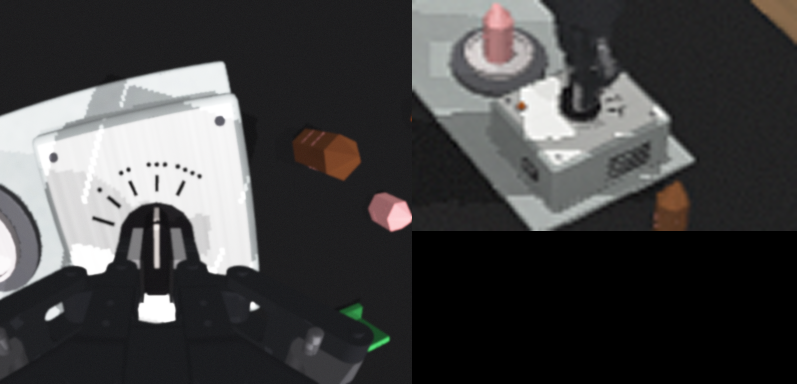

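The nose line at (156,235) points straight at the three-dot mark at (156,183), and the crystal still stands in the dish. The measured turn is 71.1°, so I'll nudge by 0.9° and check the torque.

jog_arm --series '[[[0,0,0,0,0,0.015,0],[0,0,0,0,0,0,0],[0,0,0,0,0,0,0],[0,0,0,0,0,0,0],[0,0,0,0,0,0,0],[0,0,0,0,0,0,0],[0,0,0,0,0,0,0],[0,0,0,0,0,0,0],[0,0,0,0,0,0,0],[0,0,0,0,0,0,0]]]'

```text
time_s: 20.6
eef_pos: [0.4826, -0.1074, 0.0799]
eef_rot: [0.0, 0.995, -0.099, 0.001]
wrist_force: [0.5, 0.5, 7.2]
opening: 0.123
grasp_force: 60.8
```

Run:
```python
from h import *
go(.4822,-.107,.079);o=ctrl.get_obs();print(o['wrist_force'],o['torque'],o['opening']*85.4,o['grasp_force'])
w=snap('wrist','w8')
# white nose line on the bar vs. third mark, cast to their own heights -> nose heading and mark heading about the knob axis
for t in('w7','w8'):
    w=pickle.load(open(t+'.pkl','rb')); g=w['frame'].min(-1)
    n=np.argwhere(g[205:262,248:268]>110)+[205,248]
    W=fray(w,n[:,1],n[:,0],.099)[:,:2]; vx,vy,x0,y0=cv2.fitLine((W*1000).astype(np.float32),2,0,.01,.01).ravel(); print(t,len(n),'nose',np.degrees(np.arctan2(vy,vx)),x0,y0)
    k=np.argwhere(g[174:193,250:264]<110)+[174,250]; m=fray(w,k[:,1],k[:,0],.07)[:,:2].mean(0); d=m-[.4823,-.1072]; print('mark',m,np.degrees(np.arctan2(d[1],d[0])),np.hypot(*d))
```

```text
t 20.6 pos [ 0.4826 -0.1074  0.0799] shift [-0.4 -0.3  0.9] yaxis -101.3 xaxis -11.3 q [-0.46  0.2   1.93  0.    1.01  1.31]
[0.46263152 0.50635194 7.19481601] [ 0.0412122  -0.01885728  0.13088364] 10.493682721225465 60.82003712654114
w7 289 nose -9.975953 494.92606 -109.55226
mark [ 0.51266748 -0.11298706] -10.789362457928787 0.03091397482390872
w8 293 nose -10.643822 495.0256 -109.74671
mark [ 0.51268751 -0.11291765] -10.656067370720667 0.03092073920933723
```

The nose heading is -10.6° and the third mark's is -10.7°, so the knob is held on the third stop. Handing in.

```bash
python3 -c "
from bench import ctrl
print(ctrl.hand_in())"
```

```text
the job is handed in; nothing more can be done
None
```

The tall pink crystal stands upright and released in the dish, and I handed the job in at about 20.7 s of the 58 s with the selector still held on its third stop.

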